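# Brush out a centrifuge rotor pocket and shut the lid

### The job

Scrub out the one open pocket of the centrifuge's rotor with the long brush: in line with the slanted pocket, push it right down to the pocket's floor three times, drawing it most of the way back up between the pushes. Then stand the brush, bristles down, back in its pot without letting it drop, and after that close the centrifuge's lid fully without slamming it. Leave the other things on the table where they stand.

Things in the scene. Friction and masses are not known exactly. Their poses are not given: they have to be found in the camera images.
- centrifuge: white bench centrifuge, fixed, 300 x 300 mm and 130 mm tall, front (with display) towards its own -x, origin under its centre on the table. A 205 mm round opening in its top deck shows the rotor, whose axis is the machine's upright centre line. The deck is 130 mm above the table
- hinge (a point): middle of the lid's hinge line at the machine's back edge, 135 mm behind its centre and 134 mm above the table; the hinge line runs along the machine's own y
- lid (a joint): lid's opening angle in rad: 0 shut (level), 1.35 to 1.6 at the start. A stiff hinge holds it up; below about 0.7 it may sink slowly. Flat white frame with a clear window, 12 mm thick, 220 mm wide, reaching 225 mm from the hinge; shut, it lies over the rotor opening. 2 to 3 N at its free edge move it
- lid_edge (a point): middle of the lid's free edge, on its outer (upper when shut) face
- pocket: the open pocket: one of six aluminium sleeves leaning inwards in the rotor (knobbed grey plugs close the other five), on the hinge side; its direction varies with the rotor's angle. Origin: centre of its inner floor; z: up the pocket's axis and out of its mouth, 29 degrees from vertical. 44 mm bore, 100 mm deep, wall 3.5 mm
- brush: long bottle brush, 235 mm, loose, standing in its pot. Origin: centre of the lower end; z axis along the brush to the handle. Bristle head 34 mm across from 0 to 57 mm (rigid core 31 mm), 8 mm steel shaft to 155 mm, smooth white handle 22 mm across from 155 to 235 mm. About 70 g
- pot: the brush's pot, white, fixed: 56 mm across, 48 mm bore, 100 mm tall, inner floor 6 mm above the table, on an 80 mm wide foot. Origin: centre of its underside, z up. The brush leans up to 17 degrees when left in it
- reagent_bottle: clear bottle with a screw cap, 68 mm across, 150 mm tall; origin at its foot. Loose bystander
- amber_jar: amber glass jar, 72 mm across, 100 mm tall; origin at its foot. Loose bystander
- beaker: empty glass beaker, 76 mm across, 100 mm tall; origin at its foot. Loose bystander
- tip_box: closed box of pipette tips, 80 x 55 x 55 mm; origin under its centre. Loose bystander
- dish_stack: short stack of dishes, 88 mm across, 45 mm tall; origin at its foot. Loose bystander
- tube_block: white block, 75 x 55 x 40 mm; origin under its centre. Loose bystander
- rotor_cover: flat aluminium disc 90 mm across, 8 mm thick with a 24 mm wide, 20 mm tall black knob on top; origin at its foot. Loose bystander

How it is judged:
By the outcome, as a careful person would: the job done as asked, in the order asked, and still so for the second after the job is handed in, with the robot touching nothing.
It also fails if it takes over 72 s, if anything falls off the work surface, if the arm or the gripper's body presses on something with over 40 N, if the wrist force passes 120 N, or if a joint passes its speed limit or range.

### The arm

A 6-joint arm with a two-finger parallel gripper is mounted at the origin on the work surface. World frame = base frame: x ahead of the robot, y to its left, z up, the work surface at z = 0. Lengths are in mm, angles in degrees, forces in N, time in s.
With the tool pointing down it reaches from about 375 to 900 mm from the base axis. Payload 3.1 kg.
Tool frame: the origin (TCP) lies at the very end of the fingers, on their centre line; the grasp point (between the pads) lies 19 mm behind it (robot.pinch_z is the z of the grasp point in the tool frame, in mm); z points along the fingers, y is the line along which they close (so a half turn about z gives the same grasp; the last joint's range is limited). The gripper opens to 87 mm and grips with 3 to 60 N. Pads are 19 mm wide; open, the fingers measure 117 mm over their backs; the gripper's body (75 mm by 190 mm) begins 51 mm behind the grasp point.
Start: joints at [-78.925, 30.224, 82.088, -0, 67.689, -10.227], TCP at [227.079, -582.264, 222.548] pointing down, gripper open.
Joint ranges: [-176.69, 176.69], [-43.24, 126.21], [12.49, 139.97], [-82, 262], [0, 151.66], [-163.58, 163.58]. Speed limits (degrees/s): [159.86, 159.86, 180, 180, 180, 180].

### API

Orientations are given as [roll, pitch, yaw] about the fixed x, y, z axes, in that order (R = Rz(yaw) Ry(pitch) Rx(roll)).
In Python, from plant import get_state, cams, robot gives the robot as it stands.
- The arm moves only by the tool carry_out, never from a script. Its argument "rows" is a list of rows, each an object with "slide": the shift along the tool's x, y, z in mm, a list of three; "twist": the turn, a rotation vector about the tool's x, y, z in rad, a list of three; "fingers": the opening, from 0 (shut) to 1 (fully open). A call has 1 to 8 rows; each row is the pose to reach, as a shift and turn from the pose commanded when the call began, along the tool's axes at that moment; what a row does not reach only later rows make up. A row lasts 1/8 s, in which the tool goes at most 62.5 mm and 10.7 degrees, less where a joint would pass 70% of its speed; a pose out of reach is approached as far as the arm can. A call with a gripper value outside its range is refused whole. The fingers move at their own pace and stop on an object; the grip force is fixed at half the most. Time passes only in rows, so rows that repeat a pose let the fingers close. It gives the time, the measured TCP pose, the force, the opening and the grip force at its end, in the units of the state.
- get_state(): the state, without advancing time (a new reading comes with each control period).
- cams.snapshot(name): name is "scene" or "side" or "wrist"; returns (picture, depth): 400x640x3 uint8, red, green, blue; 400x640 float32, mm along the optical axis (not along the pixel's ray), 0 where there is no reading.
- cams.get_calibration(name): a dict with "K" (3x3 intrinsics, pixels), "rvec" (rotation vector, rad) and "tvec" (3), from world to camera coordinates, as OpenCV has them. Camera axes: x right, y down, z forward; pixel columns grow to the right and rows downward; lengths in mm; the calibration is good to about 2 mm. The wrist camera is an equidistant fisheye: a pixel r from the principal point sees the ray r / f radians off the axis. A picture is of the moment at which its call begins: read the wrist's pose just before it. get_calibration takes no time and is no camera call; for the wrist camera it gives the pose at the moment of the call.
- robot.job_done(): hands the job in; it is judged then, once.
The state is a dict: "t": time; "joint_pos": joint angles; "joint_vel": joint speeds; "effort": joint torques, N m; "eef_pos": TCP position; "orientation": TCP orientation; "force": force on the tool from outside, world axes, zero at the start; "moment": the same for the moment, N m; "gripper_width": finger opening in mm; "gripper_force": force on a finger pad.
Only numpy, scipy, OpenCV 4.12 (cv2) and the standard library are available. Lean on these libraries where they do the work, as an engineer would, in place of code of your own. Each camera call takes 0.05 s, during which the arm holds its last target. There are 200 camera calls.

## Working session

There is one attempt and no reset: what is moved stays moved. The work goes in short steps, Python scripts to look and compute and a tool call to move; the robot and the scene stay as the last step left them, time stands still between calls to the robot, and variables do not carry over. Pictures are saved under pics/ and viewed, at most 10 in all, crops included, and the job is handed in when it is done.

Besides the shell and the picture viewer there is one more tool, called after ">>>" as name(argument=value, ...), one argument or row to a line, values as JSON. carry_out: Moves the arm, as the interface text tells. Its arguments: {"type":"object","properties":{"rows":{"type":"array"}},"required":["rows"]}

```bash
ls; mkdir -p pics; cat > h.py <<'E'
import numpy as np, cv2
from plant import get_state, cams, robot
from scipy.spatial.transform import Rotation as R
def cal(n):
    c=cams.get_calibration(n); return np.array(c["K"],float),cv2.Rodrigues(np.array(c["rvec"],float))[0],np.array(c["tvec"],float).ravel()
def cloud(n,d):
    K,Rm,t=cal(n); v,u=np.mgrid[:d.shape[0],:d.shape[1]]
    P=np.stack([(u-K[0,2])/K[0,0]*d,(v-K[1,2])/K[1,1]*d,d],-1)
    return (P-t)@Rm
E
python3 - <<'E'
from h import *
for n in("scene","side"):
    p,d=cams.snapshot(n); cv2.imwrite(f"pics/{n}.png",p[...,::-1]); np.savez(f"{n}.npz",p=p,d=d,c=cloud(n,d))
    K,Rm,t=cal(n); print(n,K[0,0],-Rm.T@t,Rm[2])
print(get_state(),robot.pinch_z)
E
```

```text
pics
scene 396.1068778882374 [1223.88160154 -488.78494772  668.92594844] [-0.66476755  0.4965759  -0.5581187 ]
side 367.8574172608463 [-70.43814117 567.84208434 679.59819366] [ 0.59755423 -0.56360722 -0.5703296 ]
{'t': 0.1, 'joint_pos': array([-7.89251052e+01,  3.02739373e+01,  8.21490254e+01,  2.37784027e-05,
        6.76891806e+01, -1.02279531e+01]), 'joint_vel': array([-0.01741126, -0.13016414, -0.26773878, -0.07044743, -0.03635811,
        0.04506759]), 'effort': array([-2.89007667e-04, -4.40986097e+01, -1.77149820e+01,  6.33824011e-02,
        5.33474749e-02, -3.87099487e-05]), 'eef_pos': array([ 226.95346431, -581.63166414,  221.66640063]), 'orientation': array([-1.79889643e+02, -1.99343429e-02,  2.13028196e+01]), 'force': array([-0.28094086, -0.71160876, -0.66083079]), 'moment': array([ 0.01145973,  0.00509498, -0.06455875]), 'gripper_force': 0.0, 'gripper_width': 86.85542830676519} -18.700000000000003
```

View pics/scene.png

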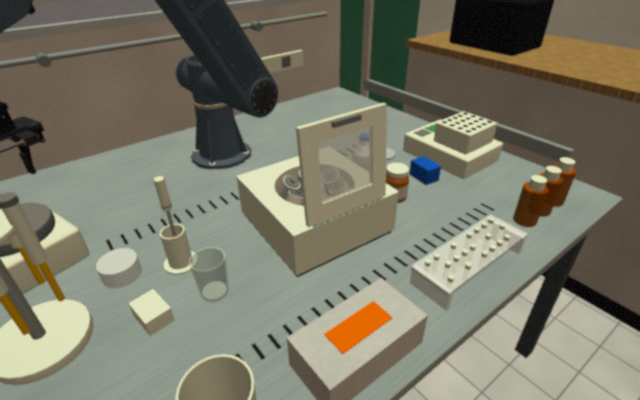

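View pics/side.png

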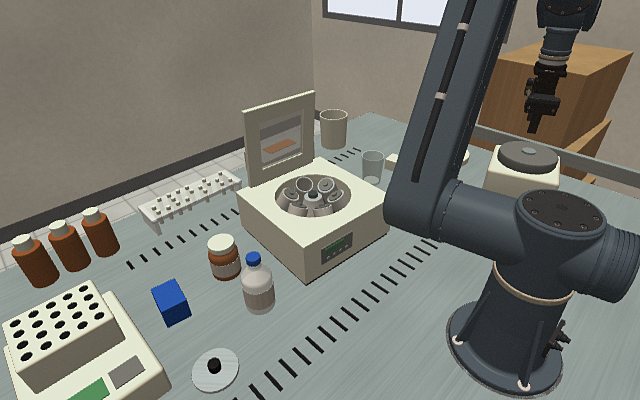

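The scene view shows the centrifuge at about (315,205), lid open, and the brush in its pot at (175,245). The beaker stands close by at (210,272), with the dish stack at (118,265) and the tube block at (150,310). In the side view the rotor is at (313,195), with what looks like an open sleeve at (304,185).

```bash
python3 - <<'E'
from h import *
for n in("scene","side"):
    f=np.load(n+".npz"); c=f["c"]; d=f["d"]
    m=(d>0)&(abs(c[...,2]-130)<4)&(c[...,0]>300)&(c[...,0]<1000)&(abs(c[...,1])<350)
    k,l,s,_=cv2.connectedComponentsWithStats(m.astype(np.uint8)); i=1+s[1:,4].argmax(); q=c[l==i]
    r=cv2.minAreaRect(q[:,:2].astype(np.float32)); print(n,s[i],r,np.median(q[:,2]))
    print(cv2.boxPoints(r).round(1).tolist())
    # lid: points above 160 near
    r0=np.array(r[0]); m=(d>0)&(c[...,2]>180)&(c[...,2]<400)&(np.hypot(c[...,0]-r0[0],c[...,1]-r0[1])<260)
    q=c[m]; print("lid",len(q),q.min(0) if len(q) else 0,q.max(0) if len(q) else 0)
f=np.load("scene.npz");c=f["c"];d=f["d"]
for nm,(u0,v0,u1,v1) in dict(pot=(155,225,200,275),handle=(150,172,180,215)).items():
    q=c[v0:v1,u0:u1][d[v0:v1,u0:u1]>0]
    for z in range(0,280,10):
        s=q[abs(q[:,2]-z)<5]
        if len(s)>3: print(nm,z,len(s),np.median(s,0).round(),s.min(0).round(),s.max(0).round())
p=cv2.resize(f["p"][160:300,90:240],None,fx=4,fy=4,interpolation=2)
f=np.load("side.npz"); p2=cv2.resize(f["p"][160:230,260:370],None,fx=5,fy=5,interpolation=2)
cv2.imwrite("pics/c1.png",p2[...,::-1])
E
```

```text
scene [ 236  156  162   81 2672] ((532.8175048828125, 18.338607788085938), (302.0014953613281, 304.6831970214844), 85.77745056152344) 130.24129391971462
[[369.79998779296875, -121.0], [673.5999755859375, -143.5], [695.9000244140625, 157.6999969482422], [392.0, 180.10000610351562]]
lid 6909 [ 275.87556886 -102.44007383  180.03275997] [683.91420836 121.34150697 397.7256766 ]
side [ 236  156  150   93 4800] ((532.4284057617188, 19.69329833984375), (302.8539123535156, 302.61358642578125), 85.81957244873047) 130.49094182495517
[[370.5, -120.30000305175781], [672.2999877929688, -142.39999389648438], [694.4000244140625, 159.6999969482422], [392.6000061035156, 181.6999969482422]]
lid 4319 [ 636.04739845 -102.16013535  180.06361492] [682.05424486 122.5171713  357.85214602]
pot 0 848 [ 389. -338.    1.] [ 263. -393.   -3.] [ 507. -235.    5.]
pot 10 194 [ 475. -350.    7.] [ 422. -370.    5.] [ 494. -294.   15.]
pot 20 69 [ 476. -339.   21.] [ 454. -358.   15.] [ 483. -308.   25.]
pot 30 74 [ 476. -336.   30.] [ 452. -358.   25.] [ 482. -304.   35.]
pot 40 87 [ 475. -337.   40.] [ 453. -359.  
[... 704 characters left out ...]
. -332.  146.] [ 457. -325.  155.]
handle 160 12 [ 459. -328.  162.] [ 453. -335.  155.] [ 463. -320.  165.]
handle 170 41 [ 461. -331.  169.] [ 450. -339.  165.] [ 465. -317.  175.]
handle 180 44 [ 462. -330.  180.] [ 451. -339.  175.] [ 466. -318.  185.]
handle 190 42 [ 461. -330.  190.] [ 451. -339.  185.] [ 465. -317.  195.]
handle 200 46 [ 461. -330.  200.] [ 453. -339.  195.] [ 465. -317.  205.]
handle 210 42 [ 461. -331.  211.] [ 450. -339.  205.] [ 466. -317.  215.]
handle 220 46 [ 461. -331.  220.] [ 453. -339.  215.] [ 465. -318.  225.]
handle 230 45 [ 461. -329.  229.] [ 451. -339.  225.] [ 464. -318.  234.]
handle 240 65 [ 458. -329.  240.] [ 441. -338.  235.] [ 465. -318.  242.]
```

View pics/c1.png

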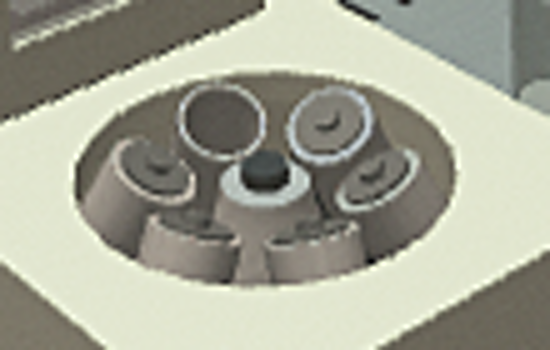

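The crop shows the open sleeve's mouth as the dark ellipse at crop (222,121), which is side pixel (304,184). The other five sleeves are plugged and the rotor hub is at crop (265,180).

```bash
python3 - <<'E'
from h import *
C=np.array([532.6,19.]);
f=np.load("side.npz");c=f["c"];p=f["p"].astype(int)
u0,v0,u1,v1=293,174,317,195
K,Rm,t=cal("side")
# dark mouth: grey values and depth drop
for v in range(v0,v1): print(v," ".join("%3d"%p[v,u].mean() for u in range(u0,u1)),"|"," ".join("%3d"%c[v,u,2] for u in range(u0,u1,2)))
E
```

```text
174 220 221 219 222 222 222 224 225 226 229 232 232 238 208 175 176 178 178 178 177 179 144 147 148 | 130 130 131 129 131 128 131 130 131 130 130 130
175 221 222 222 227 229 234 235 239 205 171 175 146 116 112 101 106 101 105 106 104 107  98 100 104 | 130 131 129 131 131 128 129 127 127 126 126 125
176 225 230 233 241 171 145 113 115 126 118 147 118 114  88  93  95  98 100  98 103 101 106 103 101 | 131 129 129 130 128 128 126 124 125 123 122 122
177 240 173 177 120  98  89 137 164 154 126 131 131 161 168 174 116  94  99 103 102 104 104 108 109 | 132 129 128 123 139 138 137 136 120 120 121 118
178 120  99 104  88  90 170 130 106  85  80  85  84  94  93 115 178 169  95 101 105 104 107 106 107 | 129 125 123 137 135 134 131 133 133 114 115 118
179  93  96  93  93 172 133  77  72  76  80  79  76  80  75  78  95 148 174  95 106 105 109 107 108 | 125 121 135 133 130 126 128 129 133 112 111 112
180  99 101  94 163 153  76  72  77  78  77  83  81  85  80  80  75  84 148 175  95  99 101 100 102 | 122 119 136 129 123 122 123 126 127 130  63  60
181 103 100  94 225  93  67  77  78  81  82  83  8
[... 1349 characters left out ...]
72  71  68 138 139 199 134  72  70  78  84  83 105 | 129 108 114 120 119  71  74  80 115 138 136 134
191 105 108 100  89  83  77  80  98 120 135 170 203 201 163 163 121  95  75  71  72  73  76  72  75 | 132 124 110 113 117 116 117 115 136 135 137 136
192 106 105 106 160  73  79  82  78  82  89  96 101  97  79 134  92  66  70  72  76  74  72  74  69 | 133 124 107 111 113 114 113 110 134 134 135 136
193  79  88 107 115 127  76  76  83  81  82  76  67  86 184 197  88  68  76  76  75  74  76  78  71 | 132 126 120 106 107 108 108 124 135 135 136 134
194  71 108 106 105 106 125  75  84  83  80  75  96 187 191 201  64  63  74  79  80  78  79  72  52 | 127 125 121 101 101 102 122 123 134 135 135 136
```

```bash
cat >> h.py <<'E'
C=np.array([532.6,19.0]); YAW=-4.2
E
python3 - <<'E'
from h import *
from scipy.optimize import least_squares
f=np.load("side.npz");c=f["c"];p=f["p"].astype(int).mean(-1)
K,Rm,t=cal("side"); cam=-Rm.T@t
v,u=np.mgrid[:400,:640]
e=((u-304.1)/8.2)**2+((v-184)/7.1)**2
rim=(p>140)&(e>.7)&(e<1.35)
el=cv2.fitEllipse(np.argwhere(rim)[:,::-1].astype(np.float32)); print(rim.sum(),el)
ray=Rm.T@np.array([(el[0][0]-K[0,2])/K[0,0],(el[0][1]-K[1,2])/K[1,1],1])
for z in(126,128,130):
    m=cam+ray*(z-cam[2])/ray[2]; r=m[:2]-C; print(z,m.round(1),"rad",np.hypot(*r),"az",np.degrees(np.arctan2(r[1],r[0])))
q=c[rim]; print("rim z",np.percentile(q[:,2],[5,25,50,75,95]),q.mean(0))
S=c[e<.62]; S=S[S[:,2]>40]
def ax(x):
    a,rho=x[0],x[1]; h=np.array([np.cos(a),np.sin(a),0]); m=np.array([*C,128])+rho*h
    return m,np.array([0,0,np.cos(np.radians(29))])-np.sin(np.radians(29))*h
def res(x):
    m,z=ax(x); return np.linalg.norm(np.cross(S-m,z),axis=1)-22
s=least_squares(res,[0.3,40],loss="soft_l1"); m,z=ax(s.x); print(len(S),np.degrees(s.x[0]),s.x[1],m,z,np.abs(s.fun).mean() if 0 else np.median(np.abs(res(s.x))))
print("floor",m-100*z, "depth of points along", np.percentile((S-m)@z,[0,50,100]))
E
```

```text
44 ((303.9199523925781, 183.78045654296875), (14.446765899658203, 16.74009132385254), 108.63809204101562)
126 [591.5  -1.9 126. ] rad 62.49183501074991 az -19.499705425757053
128 [5.891e+02 2.000e-01 1.280e+02] rad 59.56149210765906 az -18.401210533227104
130 [586.7   2.3 130. ] rad 56.655302610670915 az -17.18953449033021
rim z [115.88549693 120.8774498  127.62186173 133.66420951 138.50375758] [590.41801671  -0.89455467 127.23393467]
113 -26.55229326647299 42.15585027956699 [5.70309536e+02 1.55726848e-01 1.28000000e+02] [-0.43367517  0.21671689  0.87461971] 12.074748897981173
floor [613.67705303 -21.51596249  40.53802929] depth of points along [-77.98327135 -42.27345648 -14.58853551]
```

```bash
python3 - <<'E'
from h import *
from scipy.optimize import least_squares
f=np.load("side.npz");c=f["c"];p=f["p"].astype(int).mean(-1)
v,u=np.mgrid[:400,:640]
e=((u-304.1)/8.2)**2+((v-184)/7.1)**2
S=c[e<.5]
def ax(a,rho,zm=127.5):
    h=np.array([np.cos(a),np.sin(a),0]); m=np.array([*C,zm])+rho*h
    return m,np.array([0,0,np.cos(np.radians(29))])-np.sin(np.radians(29))*h
m,z=ax(np.radians(-18.5),60)
print("r",np.percentile(np.linalg.norm(np.cross(S-m,z),axis=1),[5,25,50,75,95]).round(1),"along",np.percentile((S-m)@z,[5,25,50,75,95]).round(1))
s=least_squares(lambda x:np.linalg.norm(np.cross(S-ax(*x)[0],ax(*x)[1]),axis=1)-22,[-.32,60]); m,z=ax(*s.x)
r=np.linalg.norm(np.cross(S-m,z),axis=1)
print(np.degrees(s.x[0]),s.x[1],m,z,np.abs(r-22).mean(),"floor",m-100*z)
# rim circle plane fit
rim=(p>140)&(e>.7)&(e<1.35); q=c[rim]; q=q[(q[:,2]>112)]; w=np.linalg.svd(q-np.median(q,0))[2][2]; print("rim normal",w*np.sign(w[2]))
# opening in the deck: centre check & hub knob
g=c[(c[...,2]>120)&(c[...,2]<175)&(np.hypot(c[...,0]-C[0],c[...,1]-C[1])<18)]; print("hub",np.median(g,0),g[:,2].max())
E
```

```text
r [21.1 22.1 23.  23.6 24.6] along [-57.2 -46.4 -33.1 -23.2 -14.3]
-19.494662224419496 60.1485552216509 [589.30039404  -1.07271808 127.5       ] [-0.45701674  0.1617902   0.87461971] 0.7984765877258913 floor [635.00206783 -17.25173817  40.03802929]
rim normal [-0.41648048  0.13557378  0.89897929]
hub [527.69878322  24.15226181 131.31095254] 138.03574571795386
```

```bash
cat >> h.py <<'E'
import json,os
AX=np.array([-.457,.162,.875]); AX/=np.linalg.norm(AX); FL=np.array([635.,-17.3,40.])
def Rtool(zd,xd):
    z=np.array(zd,float)/np.linalg.norm(zd); x=np.array(xd,float); x-=z*(x@z); x/=np.linalg.norm(x)
    return R.from_matrix(np.stack([x,np.cross(z,x),z],1))
def cmd():
    if not os.path.exists("cmd.json"): return np.array([227.079,-582.264,222.548]),R.from_euler("xyz",[180,0,21.302],degrees=True)
    a=json.load(open("cmd.json")); return np.array(a[0]),R.from_quat(a[1])
def sent(slide,twist=(0,0,0)):
    p,r=cmd(); p=p+r.apply(slide); r=r*R.from_rotvec(twist); json.dump([list(p),list(r.as_quat())],open("cmd.json","w"))
    s=get_state(); print("t",round(s["t"],2),"cmd",p.round(1),"meas",s["eef_pos"].round(1),"rot err deg",np.degrees((r.inv()*R.from_euler("xyz",s["orientation"],degrees=True)).as_rotvec()).round(1),"F",s["force"].round(1),"j",s["joint_pos"].round(0))
def need(pos,rot=None):
    p,r=cmd(); rot=rot or r
    print("slide",r.inv().apply(np.array(pos)-p).round(1),"twist",(r.inv()*rot).as_rotvec().round(3),"dist",np.linalg.norm(np.array(pos)-p).round())
E
python3 - <<'E'
from h import *
need([454.5,-329,285]); need([454.5,-329,182])
E
```

```text
slide [ 303.9 -153.3  -62.5] twist [0. 0. 0.] dist 346.0
slide [ 303.9 -153.3   40.5] twist [0. 0. 0.] dist 343.0
```

>>> carry_out(
  rows=[
    {"slide":[20,-10,-60],"twist":[0,0,0],"fingers":1},
    {"slide":[304,-153,-62],"twist":[0,0,0],"fingers":1},
    {"slide":[304,-153,-62],"twist":[0,0,0],"fingers":1},
    {"slide":[304,-153,-62],"twist":[0,0,0],"fingers":1},
    {"slide":[304,-153,-62],"twist":[0,0,0],"fingers":1},
    {"slide":[304,-153,-62],"twist":[0,0,0],"fingers":1},
    {"slide":[304,-153,-62],"twist":[0,0,0],"fingers":1},
    {"slide":[304,-153,-62],"twist":[0,0,0],"fingers":1},
  ],
)

```text
t: 1.1
eef_pos: [454.7, -328.9, 284.2]
orientation: [-180.0, 0.0, 21.4]
force: [-0.0, -0.7, -0.4]
gripper_width: 86.7
gripper_force: 0.0
```

```bash
python3 - <<'E'
from h import *
sent([304,-153,-62]); need([454.5,-329,182])
for n in("scene",):
    p,d=cams.snapshot(n); c=cloud(n,d); q=c[150:245,140:200].reshape(-1,3)
    for z in(170,200,225):
        s=q[(abs(q[:,2]-z)<8)&(abs(q[:,0]-455)<30)&(abs(q[:,1]+329)<30)]; print(z,len(s),s.min(0) if len(s) else 0,s.max(0) if len(s) else 0)
E
```

```text
t 1.1 cmd [ 454.7 -329.3  284.5] meas [ 454.7 -328.9  284.2] rot err deg [ 0.  -0.  -0.1] F [-0.  -0.7 -0.4] j [-47.  21.  87.  -0.  72.  21.]
slide [-1.000e-01 -3.000e-01  1.025e+02] twist [0. 0. 0.] dist 103.0
170 65 [ 448.91578989 -339.46418916  162.29648475] [ 467.16028767 -317.14128311  177.64578268]
200 69 [ 451.49413959 -338.5919583   192.51023414] [ 465.38588361 -317.67409689  207.61719873]
225 77 [ 451.55317403 -338.88687621  217.12524985] [ 465.03639793 -317.5651561   232.9641955 ]
```

>>> carry_out(
  rows=[
    {"slide":[0,0,45],"twist":[0,0,0],"fingers":1},
    {"slide":[0,0,80],"twist":[0,0,0],"fingers":1},
    {"slide":[0,0,102],"twist":[0,0,0],"fingers":1},
    {"slide":[0,0,102],"twist":[0,0,0],"fingers":0.5},
    {"slide":[0,0,102],"twist":[0,0,0],"fingers":0},
    {"slide":[0,0,102],"twist":[0,0,0],"fingers":0},
    {"slide":[0,0,102],"twist":[0,0,0],"fingers":0},
    {"slide":[0,0,102],"twist":[0,0,0],"fingers":0},
  ],
)

```text
t: 2.15
eef_pos: [454.9, -329.4, 183.1]
orientation: [179.9, -0.0, 21.3]
force: [-1.4, -0.5, 0.4]
gripper_width: 44.9
gripper_force: 0.0
```

```bash
python3 - <<'E'
from h import *
sent([0,0,102])
Rp=Rtool(-AX,[1,-.35,0]); d0=182-6-0.5  # TCP to tip
need([454.5,-329,300])
# pre-pose: tip 20 out of mouth
for s in(200,130,120,20,0): print(s,(FL+AX*(s+d0)).round(1))
E
```

```text
t 2.15 cmd [ 454.7 -329.3  182.5] meas [ 454.9 -329.4  183.1] rot err deg [-0.1  0.  -0. ] F [-1.4 -0.5  0.4] j [-47.  28.  94.  -0.  58.  21.]
slide [-1.000e-01 -3.000e-01 -1.175e+02] twist [0. 0. 0.] dist 117.0
200 [463.5  43.5 368.4]
130 [495.4  32.2 307.2]
120 [500.   30.6 298.5]
20 [545.7  14.4 211. ]
0 [554.8  11.1 193.5]
```

>>> carry_out(
  rows=[
    {"slide":[0,0,0],"twist":[0,0,0],"fingers":0},
    {"slide":[0,0,0],"twist":[0,0,0],"fingers":0},
    {"slide":[0,0,0],"twist":[0,0,0],"fingers":0},
    {"slide":[0,0,0],"twist":[0,0,0],"fingers":0},
    {"slide":[0,0,-5],"twist":[0,0,0],"fingers":0},
    {"slide":[0,0,-25],"twist":[0,0,0],"fingers":0},
    {"slide":[0,0,-55],"twist":[0,0,0],"fingers":0},
    {"slide":[0,0,-90],"twist":[0,0,0],"fingers":0},
  ],
)

```text
t: 3.15
eef_pos: [454.4, -328.9, 273.1]
orientation: [-179.9, 0.0, 21.3]
force: [0.3, 0.3, -0.5]
gripper_width: 21.5
gripper_force: 30.0
```

```bash
python3 - <<'E'
from h import *
sent([0,0,-90])
p,d=cams.snapshot("scene"); cv2.imwrite("pics/lift.png",cv2.resize(p[60:300,60:300],None,fx=2,fy=2)[...,::-1])
Rp=Rtool(-AX,[1,-.35,0]); d0=176
need([454.7,-329.3,345]); need(FL+AX*(145+d0),Rp)
E
```

```text
t 3.15 cmd [ 454.7 -329.3  272.5] meas [ 454.4 -328.9  273.1] rot err deg [ 0.1 -0.   0. ] F [ 0.3  0.3 -0.5] j [-47.  22.  88.  -0.  70.  21.]
slide [ -0.    0.  -72.5] twist [0. 0. 0.] dist 72.0
slide [ 163.6 -326.9  -48.2] twist [-0.181  0.484  0.692] dist 369.0
```

View pics/lift.png

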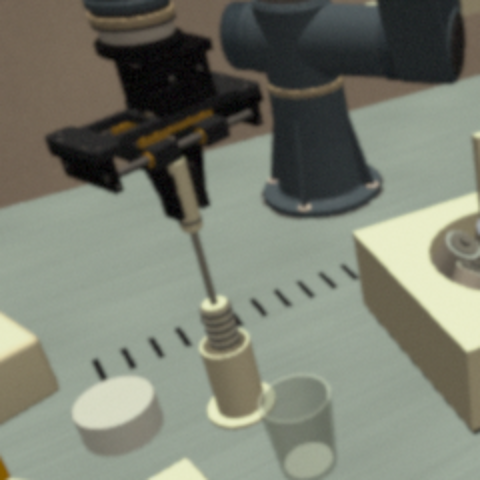

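The crop shows the brush gripped and rising out of the pot, with handle, shaft and head in one line from (183,185) to (217,310). The beaker and dish stack have not moved. Next I lift it clear, swing across and tilt.

>>> carry_out(
  rows=[
    {"slide":[0,0,-40],"twist":[0,0,0],"fingers":0},
    {"slide":[0,0,-80],"twist":[0,0,0],"fingers":0},
    {"slide":[30,-60,-80],"twist":[-0.03,0.08,0.12],"fingers":0},
    {"slide":[60,-120,-80],"twist":[-0.06,0.16,0.23],"fingers":0},
    {"slide":[90,-180,-75],"twist":[-0.09,0.24,0.35],"fingers":0},
    {"slide":[115,-235,-70],"twist":[-0.12,0.32,0.46],"fingers":0},
    {"slide":[140,-285,-62],"twist":[-0.15,0.4,0.58],"fingers":0},
    {"slide":[155,-315,-55],"twist":[-0.17,0.45,0.65],"fingers":0},
  ],
)

```text
t: 4.2
eef_pos: [483.1, 8.4, 329.5]
orientation: [178.6, -26.1, -15.2]
force: [0.4, -0.6, -1.7]
gripper_width: 21.2
gripper_force: 30.0
```

```bash
python3 - <<'E'
from h import *
sent([155,-315,-55],[-.17,.45,.65])
Rp=Rtool(-AX,[1,-.35,0]); d0=176
need(FL+AX*(145+d0),Rp)
E
```

```text
t 4.2 cmd [484.7  20.5 327.5] meas [483.1   8.4 329.5] rot err deg [ 0.  -1.  -1.2] F [ 0.4 -0.6 -1.7] j [-10.   2. 110.  -6.  41.  99.]
slide [ -3.5 -14.7   5.6] twist [-0.01   0.033  0.043] dist 16.0
```

>>> carry_out(
  rows=[
    {"slide":[-3.5,-14.5,5.5],"twist":[-0.01,0.033,0.043],"fingers":0},
    {"slide":[-3.5,-14.5,5.5],"twist":[-0.01,0.033,0.043],"fingers":0},
    {"slide":[-3.5,-14.5,5.5],"twist":[-0.01,0.033,0.043],"fingers":0},
    {"slide":[-3.5,-14.5,5.5],"twist":[-0.01,0.033,0.043],"fingers":0},
  ],
)

```text
t: 4.7
eef_pos: [487.6, 19.4, 323.1]
orientation: [179.1, -27.9, -17.8]
force: [0.4, -0.6, -1.3]
gripper_width: 21.4
gripper_force: 30.0
```

```bash
python3 - <<'E'
from h import *
sent([-3.5,-14.5,5.5],[-.01,.033,.043])
Rp=Rtool(-AX,[1,-.35,0]); need(FL+AX*(145+176),Rp)
s=get_state(); T=R.from_euler("xyz",s["orientation"],degrees=True); tip=s["eef_pos"]+T.apply([0,0,176]); print("tip est",tip, "axis",-T.apply([0,0,1]), AX, "line offset", np.linalg.norm(np.cross(tip-FL,AX)),(tip-FL)@AX)
for n in("side","scene"):
    p,d=cams.snapshot(n); np.savez(n+"2.npz",p=p,d=d,c=cloud(n,d))
    K,Rm,t=cal(n); 
    def pr(X): q=Rm@X+t; return (K@(q/q[2]))[:2].round(1)
    print(n,"tip",pr(tip),"shaft",pr(tip-T.apply([0,0,100])),"mouth",pr(FL+100*AX))
    o=cv2.resize(p[80:280,220:420],None,fx=2.5,fy=2.5); cv2.imwrite(f"pics/in_{n}.png",o[...,::-1])
a,b=[cv2.imread(f"pics/in_{n}.png") for n in("side","scene")]
cv2.imwrite("pics/both.png",cv2.resize(np.hstack([a,b]),(800,400)))
E
```

```text
t 4.7 cmd [488.3  34.5 320.9] meas [487.6  19.4 323.1] rot err deg [-0.  -1.1 -1.2] F [ 0.4 -0.6 -1.3] j [ -7.   3. 111.  -9.  38. 107.]
slide [-0.  -0.2  0.1] twist [0. 0. 0.] dist 0.0
tip est [565.16286088  -8.32966941 167.5199022 ] axis [-0.44057571  0.15742208  0.88380503] [-0.45683603  0.16194187  0.87468604] line offset 14.965718682417315 144.89667198329252
side tip [311.5 173.5] shaft [317.9 151.5] mouth [304.2 183.7]
scene tip [312.6 178.9] shaft [305.9 137.6] mouth [321.3 195.9]
```

View pics/both.png

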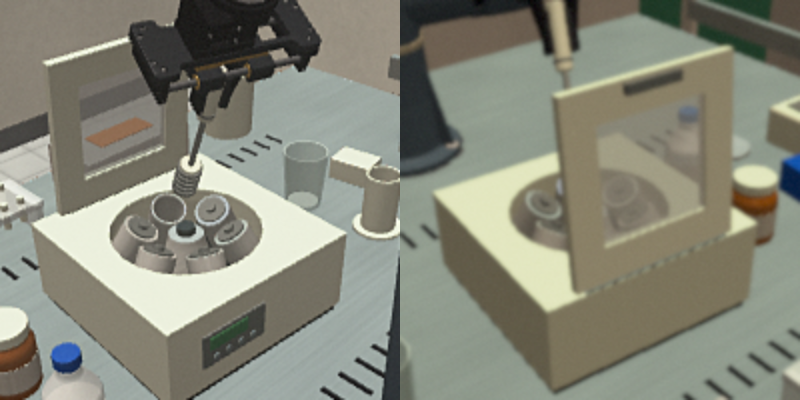

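In the side half the brush head hangs at about (187,178), just above and beside the open mouth at (168,207). The scene half only shows the handle at (560,40), because the lid hides the rest. The speed cap clipped the earlier move, so I re-base on the measured pose and correct from there.

```bash
cat >> h.py <<'E'
def rebase():
    s=get_state(); json.dump([list(s["eef_pos"]),list(R.from_euler("xyz",s["orientation"],degrees=True).as_quat())],open("cmd.json","w"))
E
python3 - <<'E'
from h import *
rebase()
Rp=Rtool(-AX,[1,-.35,0]); need(FL+AX*(145+176),Rp)
E
```

```text
slide [ -4.4 -14.8  -0.1] twist [0.001 0.019 0.021] dist 15.0
```

>>> carry_out(
  rows=[
    {"slide":[-4.5,-15,0],"twist":[0.001,0.019,0.021],"fingers":0},
    {"slide":[-4.5,-15,0],"twist":[0.001,0.019,0.021],"fingers":0},
    {"slide":[-4.5,-15,0],"twist":[0.001,0.019,0.021],"fingers":0},
    {"slide":[-4.5,-15,0],"twist":[0.001,0.019,0.021],"fingers":0},
  ],
)

```text
t: 5.3
eef_pos: [488.2, 35.5, 320.4]
orientation: [179.8, -29.0, -19.1]
force: [-0.1, -0.9, 0.0]
gripper_width: 21.3
gripper_force: 30.0
```

```bash
cat > look.py <<'E'
from h import *
s=get_state(); T=R.from_euler("xyz",s["orientation"],degrees=True); tip=s["eef_pos"]+T.apply([0,0,176]); a=-T.apply([0,0,1])
print("t",s["t"],"tip est",tip.round(1),"axis",a.round(3),"off line",(tip-FL-AX*((tip-FL)@AX)).round(1),"s",((tip-FL)@AX).round(1),"j",s["joint_pos"].round(),"F",s["force"].round(1))
p,d=cams.snapshot("side"); c=cloud("side",d); q=c[60:210,270:360].reshape(-1,3)
# brush points: within 20mm of the expected line; camera-facing surface -> compare across the view direction
K,Rm,t=cal("side"); cam=-Rm.T@t
for lo,hi in((5,50),(70,140),(160,172)):
    w=(q-tip)@a; m=(w>lo)&(w<hi)&(np.linalg.norm(np.cross(q-tip,a),axis=1)<26); Q=q[m]; 
    if len(Q)<5: print(lo,len(Q)); continue
    o=Q-tip-np.outer((Q-tip)@a,a); vd=(Q.mean(0)-cam); vd/=np.linalg.norm(vd); vd-=a*(vd@a); vd/=np.linalg.norm(vd); l=np.cross(a,vd)
    print(lo,hi,len(Q),"lateral min/med/max",np.percentile(o@l,[2,50,98]).round(1),"near side",np.percentile(o@vd,[2,20,50]).round(1),"lat dir",l.round(2),"view dir",vd.round(2))
E
python3 - <<'E'
from h import *
rebase()
Rp=Rtool(-AX,[1,-.35,0]); need(FL+AX*(145+176),Rp); need(FL+AX*(100+176),Rp);
E
python3 look.py
```

```text
slide [ 0.6  0.7 -0.1] twist [-0.001  0.001  0.001] dist 1.0
slide [ 0.6  0.7 44.9] twist [-0.001  0.001  0.001] dist 45.0
t 5.3 tip est [568.5   7.1 166.4] axis [-0.456  0.161  0.875] off line [-0.3  0.9 -0.3] s 144.9 j [ -4.   4. 112. -12.  37. 113.] F [-0.1 -0.9  0. ]
5 50 120 lateral min/med/max [-15.5   0.6  16.6] near side [-18.9 -17.  -14.8] lat dir [0.75 0.6  0.28] view dir [ 0.48 -0.78  0.39]
70 140 56 lateral min/med/max [-3.7 -0.1  3.8] near side [-7.  -5.6 -4.3] lat dir [0.75 0.6  0.28] view dir [ 0.48 -0.79  0.39]
160 172 27 lateral min/med/max [-10.6  -1.9   6.3] near side [-13.5 -12.1 -10.9] lat dir [0.75 0.59 0.28] view dir [ 0.47 -0.79  0.39]
```

The brush axis measures within 2 mm of the pocket line, so I start the insertion.

>>> carry_out(
  rows=[
    {"slide":[0.5,0.5,20],"twist":[0,0,0],"fingers":0},
    {"slide":[0.5,0.5,40],"twist":[0,0,0],"fingers":0},
    {"slide":[0.5,0.5,55],"twist":[0,0,0],"fingers":0},
    {"slide":[0.5,0.5,70],"twist":[0,0,0],"fingers":0},
    {"slide":[0.5,0.5,85],"twist":[0,0,0],"fingers":0},
    {"slide":[0.5,0.5,85],"twist":[0,0,0],"fingers":0},
  ],
)

```text
t: 6.1
eef_pos: [526.9, 21.4, 244.8]
orientation: [179.8, -28.8, -19.1]
force: [0.6, 0.0, -1.1]
gripper_width: 21.4
gripper_force: 30.0
```

```bash
python3 - <<'E'
from h import *
sent([.5,.5,85])
E
python3 look.py
```

```text
t 6.1 cmd [527.2  21.1 246.3] meas [526.9  21.4 244.8] rot err deg [-0.  -0.1 -0. ] F [ 0.6  0.  -1.1] j [ -6.  14. 114. -16.  24. 116.]
t 6.1 tip est [606.8  -6.9  90.6] axis [-0.454  0.161  0.876] off line [-1.3  0.9 -0.9] s 58.8 j [ -6.  14. 114. -16.  24. 116.] F [ 0.6  0.  -1.1]
5 50 164 lateral min/med/max [-21.5   3.9  24.5] near side [-24.2 -22.  -15. ] lat dir [0.75 0.6  0.28] view dir [ 0.48 -0.78  0.39]
70 140 45 lateral min/med/max [-3.8  0.1  3.7] near side [-6.1 -5.  -4.4] lat dir [0.75 0.6  0.28] view dir [ 0.48 -0.78  0.39]
160 172 20 lateral min/med/max [-10.6  -2.4   4.7] near side [-13.2 -12.1 -10.8] lat dir [0.75 0.59 0.28] view dir [ 0.48 -0.79  0.39]
```

>>> carry_out(
  rows=[
    {"slide":[0,0,15],"twist":[0,0,0],"fingers":0},
    {"slide":[0,0,30],"twist":[0,0,0],"fingers":0},
    {"slide":[0,0,42],"twist":[0,0,0],"fingers":0},
    {"slide":[0,0,50],"twist":[0,0,0],"fingers":0},
    {"slide":[0,0,53],"twist":[0,0,0],"fingers":0},
    {"slide":[0,0,55],"twist":[0,0,0],"fingers":0},
    {"slide":[0,0,55],"twist":[0,0,0],"fingers":0},
  ],
)

```text
t: 7.02
eef_pos: [552.1, 12.9, 198.1]
orientation: [179.9, -29.0, -19.1]
force: [0.2, -0.4, -0.8]
gripper_width: 21.6
gripper_force: 30.0
```

```bash
python3 - <<'E'
from h import *
sent([0,0,55])
E
python3 look.py
```

```text
t 7.03 cmd [552.3  12.3 198.1] meas [552.1  12.9 198.1] rot err deg [ 0.  0. -0.] F [ 0.2 -0.4 -0.8] j [ -7.  21. 115. -21.  17. 120.]
t 7.025 tip est [632.4 -15.4  44.1] axis [-0.457  0.161  0.875] off line [-0.3  1.1 -0.3] s 5.0 j [ -7.  21. 115. -21.  17. 120.] F [ 0.2 -0.4 -0.8]
5 50 28 lateral min/med/max [-13.8  -2.4  14.9] near side [-24.6 -23.6 -21.8] lat dir [0.75 0.6  0.28] view dir [ 0.48 -0.79  0.39]
70 140 196 lateral min/med/max [-22.3   1.8  23.4] near side [-24.6 -21.1  -4.4] lat dir [0.75 0.6  0.28] view dir [ 0.48 -0.78  0.39]
160 172 18 lateral min/med/max [-10.8  -2.2   5.4] near side [-12.7 -12.1 -11.2] lat dir [0.75 0.59 0.28] view dir [ 0.47 -0.79  0.39]
```

Now probe for the floor in small steps.

>>> carry_out(
  rows=[
    {"slide":[0,0,2],"twist":[0,0,0],"fingers":0},
    {"slide":[0,0,4],"twist":[0,0,0],"fingers":0},
    {"slide":[0,0,5],"twist":[0,0,0],"fingers":0},
    {"slide":[0,0,5],"twist":[0,0,0],"fingers":0},
  ],
)

```text
t: 7.58
eef_pos: [554.3, 12.1, 193.7]
orientation: [179.9, -28.9, -19.1]
force: [-2.2, -0.7, 2.4]
gripper_width: 21.2
gripper_force: 30.0
```

>>> carry_out(
  rows=[
    {"slide":[0,0,1],"twist":[0,0,0],"fingers":0},
    {"slide":[0,0,2],"twist":[0,0,0],"fingers":0},
    {"slide":[0,0,2],"twist":[0,0,0],"fingers":0},
  ],
)

```text
t: 7.95
eef_pos: [554.8, 12.2, 193.7]
orientation: [179.9, -29.1, -19.1]
force: [-10.0, 3.4, 16.7]
gripper_width: 21.4
gripper_force: 30.0
```

Firm floor contact at about 20 N along the pocket axis, which is push 1. Next: draw back, then push 2.

>>> carry_out(
  rows=[
    {"slide":[0,0,-20],"twist":[0,0,0],"fingers":0},
    {"slide":[0,0,-45],"twist":[0,0,0],"fingers":0},
    {"slide":[0,0,-70],"twist":[0,0,0],"fingers":0},
    {"slide":[0,0,-84],"twist":[0,0,0],"fingers":0},
    {"slide":[0,0,-84],"twist":[0,0,0],"fingers":0},
  ],
)

```text
t: 8.57
eef_pos: [517.1, 25.3, 266.1]
orientation: [179.9, -29.0, -19.1]
force: [-0.5, -0.2, -0.8]
gripper_width: 21.3
gripper_force: 30.0
```

>>> carry_out(
  rows=[
    {"slide":[0,0,20],"twist":[0,0,0],"fingers":0},
    {"slide":[0,0,45],"twist":[0,0,0],"fingers":0},
    {"slide":[0,0,65],"twist":[0,0,0],"fingers":0},
    {"slide":[0,0,76],"twist":[0,0,0],"fingers":0},
    {"slide":[0,0,81],"twist":[0,0,0],"fingers":0},
    {"slide":[0,0,84],"twist":[0,0,0],"fingers":0},
    {"slide":[0,0,84],"twist":[0,0,0],"fingers":0},
  ],
)

```text
t: 9.45
eef_pos: [554.3, 12.2, 193.4]
orientation: [179.8, -29.0, -19.1]
force: [-7.8, 3.4, 11.9]
gripper_width: 21.4
gripper_force: 30.0
```

>>> carry_out(
  rows=[
    {"slide":[0,0,-20],"twist":[0,0,0],"fingers":0},
    {"slide":[0,0,-45],"twist":[0,0,0],"fingers":0},
    {"slide":[0,0,-70],"twist":[0,0,0],"fingers":0},
    {"slide":[0,0,-84],"twist":[0,0,0],"fingers":0},
    {"slide":[0,0,-84],"twist":[0,0,0],"fingers":0},
  ],
)

```text
t: 10.07
eef_pos: [517.1, 25.4, 266.5]
orientation: [179.9, -29.1, -19.1]
force: [0.2, -1.0, -0.3]
gripper_width: 21.5
gripper_force: 30.0
```

>>> carry_out(
  rows=[
    {"slide":[0,0,20],"twist":[0,0,0],"fingers":0},
    {"slide":[0,0,45],"twist":[0,0,0],"fingers":0},
    {"slide":[0,0,65],"twist":[0,0,0],"fingers":0},
    {"slide":[0,0,76],"twist":[0,0,0],"fingers":0},
    {"slide":[0,0,81],"twist":[0,0,0],"fingers":0},
    {"slide":[0,0,85],"twist":[0,0,0],"fingers":0},
    {"slide":[0,0,85],"twist":[0,0,0],"fingers":0},
  ],
)

```text
t: 10.95
eef_pos: [555.1, 12.0, 193.4]
orientation: [179.8, -29.1, -19.1]
force: [-10.5, 3.1, 17.6]
gripper_width: 21.2
gripper_force: 30.0
```

>>> carry_out(
  rows=[
    {"slide":[0,0,-20],"twist":[0,0,0],"fingers":0},
    {"slide":[0,0,-45],"twist":[0,0,0],"fingers":0},
    {"slide":[0,0,-75],"twist":[0,0,0],"fingers":0},
    {"slide":[0,0,-105],"twist":[0,0,0],"fingers":0},
    {"slide":[0,0,-135],"twist":[0,0,0],"fingers":0},
    {"slide":[0,0,-150],"twist":[0,0,0],"fingers":0},
    {"slide":[0,0,-150],"twist":[0,0,0],"fingers":0},
  ],
)

```text
t: 11.82
eef_pos: [487.4, 36.0, 323.8]
orientation: [179.9, -29.1, -19.1]
force: [-0.9, -0.3, -0.8]
gripper_width: 21.5
gripper_force: 30.0
```

```bash
python3 look.py; python3 - <<'E'
from h import *
rebase(); D=R.from_euler("xyz",[180,0,21.302],degrees=True)
need([454.3,-331,182+175],D); need([454.3,-331,182+115],D)
E
```

```text
t 11.825 tip est [568.3   7.6 170.1] axis [-0.46   0.161  0.873] off line [1.  0.9 0.4] s 148.3 j [ -4.   3. 112. -12.  37. 113.] F [-0.9 -0.3 -0.8]
5 50 119 lateral min/med/max [-17.6  -1.7  14.8] near side [-20.  -17.8 -16.2] lat dir [0.75 0.59 0.29] view dir [ 0.47 -0.79  0.39]
70 140 55 lateral min/med/max [-4.7 -0.9  2.9] near side [-7.2 -5.7 -4.9] lat dir [0.75 0.6  0.29] view dir [ 0.47 -0.79  0.39]
160 172 27 lateral min/med/max [-10.6  -2.2   6.2] near side [-13.8 -12.1 -11. ] lat dir [0.75 0.59 0.29] view dir [ 0.47 -0.79  0.39]
slide [ 94.4 357.3  14. ] twist [ 0.181 -0.485 -0.69 ] dist 370.0
slide [ 65.3 357.2  66.5] twist [ 0.181 -0.485 -0.69 ] dist 369.0
```

>>> carry_out(
  rows=[
    {"slide":[7,25,-4],"twist":[0.013,-0.035,-0.05],"fingers":0},
    {"slide":[17,65,0],"twist":[0.033,-0.088,-0.125],"fingers":0},
    {"slide":[28,107,4],"twist":[0.054,-0.145,-0.207],"fingers":0},
    {"slide":[40,150,6],"twist":[0.076,-0.204,-0.29],"fingers":0},
    {"slide":[51,193,8],"twist":[0.098,-0.262,-0.373],"fingers":0},
    {"slide":[62,236,9],"twist":[0.12,-0.32,-0.455],"fingers":0},
    {"slide":[74,279,11],"twist":[0.141,-0.378,-0.538],"fingers":0},
    {"slide":[83,314,12],"twist":[0.159,-0.427,-0.607],"fingers":0},
  ],
)

```text
t: 12.88
eef_pos: [458.0, -289.2, 351.3]
orientation: [179.0, -3.1, 16.6]
force: [-0.3, -0.2, -1.3]
gripper_width: 21.8
gripper_force: 30.0
```

```bash
python3 - <<'E'
from h import *
rebase(); sent([0,0,0]); D=R.from_euler("xyz",[180,0,21.302],degrees=True)
need([454.3,-331,182+140],D)
E
```

```text
t 12.88 cmd [ 458.  -289.2  351.3] meas [ 458.  -289.2  351.3] rot err deg [0. 0. 0.] F [-0.3 -0.2 -1.3] j [-45.  15.  86.   2.  77.  28.]
slide [-17.   38.6  29.1] twist [ 0.019 -0.054 -0.083] dist 51.0
```

>>> carry_out(
  rows=[
    {"slide":[-8,20,10],"twist":[0.01,-0.03,-0.04],"fingers":0},
    {"slide":[-17,38.5,29],"twist":[0.019,-0.054,-0.083],"fingers":0},
    {"slide":[-17,38.5,29],"twist":[0.019,-0.054,-0.083],"fingers":0},
    {"slide":[-17,38.5,29],"twist":[0.019,-0.054,-0.083],"fingers":0},
  ],
)

```text
t: 13.38
eef_pos: [454.6, -327.9, 322.9]
orientation: [180.0, -0.1, 21.2]
force: [1.0, -0.0, -1.0]
gripper_width: 21.4
gripper_force: 30.0
```

```bash
python3 - <<'E'
from h import *
rebase(); sent([0,0,0]); D=R.from_euler("xyz",[180,0,21.302],degrees=True)
need([454.3,-331,182+115],D); need([454.3,-331,182],D)
p,d=cams.snapshot("scene"); c=cloud("scene",d); q=c[80:300,120:240].reshape(-1,3); s=get_state()["eef_pos"]; print(s)
tipz=s[2]-176
for nm,lo,hi in(("pot",30,95),("head",tipz-8,tipz+50),("shaft",tipz+70,tipz+140)):
    Q=q[(q[:,2]>lo)&(q[:,2]<hi)&(abs(q[:,0]-455)<34)&(abs(q[:,1]+331)<34)]; print(nm,len(Q),np.percentile(Q,[1,50,99],axis=0).round(1).tolist())
E
```

```text
t 13.38 cmd [ 454.6 -327.9  322.9] meas [ 454.6 -327.9  322.9] rot err deg [ 0. -0.  0.] F [ 1. -0. -1.] j [-47.  19.  84.   0.  77.  21.]
slide [-1.4  2.8 25.9] twist [ 0.    -0.002 -0.001] dist 26.0
slide [ -1.7   2.8 140.9] twist [ 0.    -0.002 -0.001] dist 141.0
[ 454.71601851 -327.77634701  323.54168954]
pot 723 [[426.6, -358.2, 30.4], [472.2, -333.4, 71.2], [481.0, -306.1, 94.4]]
head 292 [[448.9, -346.8, 148.0], [464.0, -333.1, 175.0], [470.2, -314.3, 197.0]]
shaft 120 [[450.9, -333.9, 218.3], [455.0, -330.5, 253.3], [458.5, -325.8, 285.6]]
```

>>> carry_out(
  rows=[
    {"slide":[-0.5,1.5,15],"twist":[0,0,0],"fingers":0},
    {"slide":[-0.5,1.5,40],"twist":[0,0,0],"fingers":0},
    {"slide":[-0.5,1.5,70],"twist":[0,0,0],"fingers":0},
    {"slide":[-0.5,1.5,100],"twist":[0,0,0],"fingers":0},
    {"slide":[-0.5,1.5,120],"twist":[0,0,0],"fingers":0},
    {"slide":[-0.5,1.5,132],"twist":[0,0,0],"fingers":0},
    {"slide":[-0.5,1.5,135],"twist":[0,0,0],"fingers":0},
    {"slide":[-0.5,1.5,135],"twist":[0,0,0],"fingers":0},
  ],
)

```text
t: 14.42
eef_pos: [455.4, -330.3, 188.8]
orientation: [179.8, -0.1, 21.3]
force: [0.3, -0.9, -0.3]
gripper_width: 21.7
gripper_force: 30.0
```

>>> carry_out(
  rows=[
    {"slide":[0,0,1.5],"twist":[0,0,0],"fingers":0},
    {"slide":[0,0,3],"twist":[0,0,0],"fingers":0},
    {"slide":[0,0,4],"twist":[0,0,0],"fingers":0},
    {"slide":[0,0,4],"twist":[0,0,0],"fingers":0},
  ],
)

```text
t: 14.92
eef_pos: [455.0, -330.1, 184.3]
orientation: [179.9, -0.1, 21.3]
force: [1.0, -0.0, -0.8]
gripper_width: 21.7
gripper_force: 30.0
```

>>> carry_out(
  rows=[
    {"slide":[0,0,1],"twist":[0,0,0],"fingers":0},
    {"slide":[0,0,2],"twist":[0,0,0],"fingers":0},
    {"slide":[0,0,2],"twist":[0,0,0],"fingers":0},
  ],
)

```text
t: 15.3
eef_pos: [455.0, -330.0, 182.2]
orientation: [179.9, -0.1, 21.3]
force: [0.2, -0.4, -1.0]
gripper_width: 21.5
gripper_force: 30.0
```

>>> carry_out(
  rows=[
    {"slide":[0,0,0.5],"twist":[0,0,0],"fingers":0},
    {"slide":[0,0,1],"twist":[0,0,0],"fingers":0},
    {"slide":[0,0,1],"twist":[0,0,0],"fingers":0},
  ],
)

```text
t: 15.68
eef_pos: [455.2, -330.2, 182.0]
orientation: [179.9, -0.1, 21.3]
force: [-1.0, -0.0, 4.4]
gripper_width: 21.5
gripper_force: 30.0
```

>>> carry_out(
  rows=[
    {"slide":[0,0,0],"twist":[0,0,0],"fingers":0.3},
    {"slide":[0,0,0],"twist":[0,0,0],"fingers":0.4},
    {"slide":[0,0,0],"twist":[0,0,0],"fingers":0.7},
    {"slide":[0,0,0],"twist":[0,0,0],"fingers":1},
    {"slide":[0,0,0],"twist":[0,0,0],"fingers":1},
    {"slide":[0,0,0],"twist":[0,0,0],"fingers":1},
    {"slide":[0,0,0],"twist":[0,0,0],"fingers":1},
    {"slide":[0,0,-20],"twist":[0,0,0],"fingers":1},
  ],
)

```text
t: 16.68
eef_pos: [454.1, -329.1, 200.2]
orientation: [-179.9, -0.0, 21.3]
force: [-0.1, 0.2, 0.2]
gripper_width: 84.2
gripper_force: 0.0
```

>>> carry_out(
  rows=[
    {"slide":[0,0,-20],"twist":[0,0,0],"fingers":1},
    {"slide":[0,0,-45],"twist":[0,0,0],"fingers":1},
    {"slide":[0,0,-75],"twist":[0,0,0],"fingers":1},
    {"slide":[0,0,-110],"twist":[0,0,0],"fingers":1},
    {"slide":[0,0,-140],"twist":[0,0,0],"fingers":1},
    {"slide":[0,0,-140],"twist":[0,0,0],"fingers":1},
  ],
)

```text
t: 17.42
eef_pos: [455.7, -331.0, 344.0]
orientation: [179.6, -0.3, 21.3]
force: [0.8, 0.5, -0.1]
gripper_width: 86.8
gripper_force: 0.0
```

```bash
python3 - <<'E'
from h import *
rebase(); sent([0,0,0])
p,d=cams.snapshot("scene"); c=cloud("scene",d); cv2.imwrite("pics/rel.png",cv2.resize(p[100:320,60:420],None,fx=2,fy=2)[...,::-1])
q=c[150:300,130:230].reshape(-1,3)
for lo,hi in((165,180),(220,245)):
    Q=q[(q[:,2]>lo)&(q[:,2]<hi)&(np.hypot(q[:,0]-455,q[:,1]+331)<90)]; print(len(Q),np.percentile(Q,[1,50,99],axis=0).round(1).tolist())
# lid from both cameras
cx,sx=np.cos(np.radians(YAW)),np.sin(np.radians(YAW))
for n in("scene","side"):
    if n=="side": p,d=cams.snapshot(n); c=cloud(n,d)
    Q=c[d>0]; L=np.stack([(Q[:,0]-C[0])*cx+(Q[:,1]-C[1])*sx,-(Q[:,0]-C[0])*sx+(Q[:,1]-C[1])*cx,Q[:,2]],1)
    L=L[(L[:,2]>150)&(L[:,2]<370)&(L[:,0]>60)&(L[:,0]<175)&(abs(L[:,1])<115)]
    for z in(160,200,240,280,320,350,357):
        s=L[abs(L[:,2]-z)<5]; print(n,z,len(s),np.percentile(s,[5,50,95],axis=0).round(1)[:,:2].tolist() if len(s) else 0)
    print(np.percentile(L[:,2],99.5))
E
```

```text
t 17.43 cmd [ 455.7 -331.   344. ] meas [ 455.7 -331.   344. ] rot err deg [0. 0. 0.] F [ 0.8  0.5 -0.1] j [-47.  18.  82.   0.  79.  21.]
63 [[450.9, -343.4, 165.1], [459.8, -334.9, 173.0], [464.5, -322.2, 179.2]]
137 [[443.4, -342.9, 220.3], [458.5, -333.6, 235.0], [463.7, -322.0, 242.3]]
scene 160 315 [[141.9, -106.9], [144.3, -11.4], [146.2, 97.6]]
scene 200 342 [[135.1, -106.1], [137.9, -10.5], [141.4, 95.8]]
scene 240 364 [[131.1, -106.3], [134.1, -11.7], [137.4, 95.9]]
scene 280 391 [[127.2, -106.8], [130.1, -13.6], [133.3, 95.9]]
scene 320 380 [[125.6, -107.8], [128.0, -16.3], [129.8, 94.7]]
scene 350 530 [[115.5, -105.3], [125.5, -11.2], [133.3, 97.3]]
scene 357 424 [[113.8, -102.5], [123.7, -7.7], [130.7, 96.7]]
356.2478758202601
side 160 189 [[131.1, -94.1], [133.1, 15.5], [135.6, 107.5]]
side 200 208 [[127.6, -95.4], [131.0, 11.4], [134.4, 107.0]]
side 240 230 [[123.7, -94.6], [127.2, 8.4], [130.5, 108.6]]
side 280 229 [[119.5, -95.8], [122.9, 10.3], [126.0, 105.2]]
side 320 250 [[114.9, -95.5], [117.0, 16.0], [119.4, 106.9]]
side 350 291 [[111.7, -95.2], [114.2, 14.4], [117.4, 107.5]]
side 357 277 [[111.9, -96.1], [116.4, 14.2], [125.1, 104.5]]
356.7520725294209
```

View pics/rel.png

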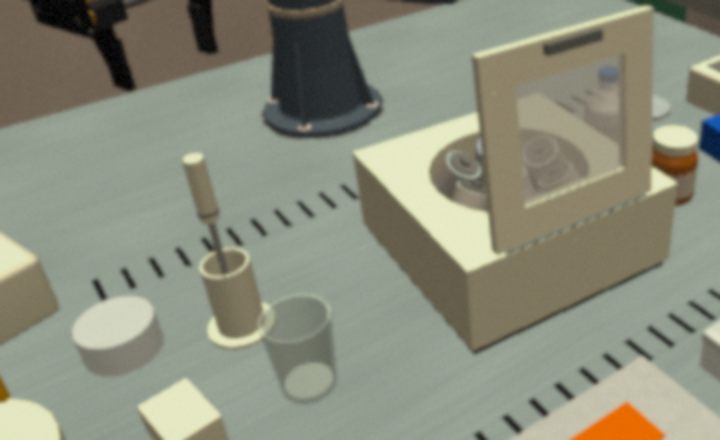

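The brush stands in its pot at (225,260) in the crop, the bystanders are unmoved, and the lid is open at about 84°. Its outer face shows a dark grip patch near the free edge at (575,42) and a window below that. I'll push the outer face from behind, on the frame between the patch and the window.

```bash
cat >> h.py <<'E'
def l2w(x,y,z):
    c,s=np.cos(np.radians(YAW)),np.sin(np.radians(YAW)); return np.array([C[0]+x*c-y*s,C[1]+x*s+y*c,z])
DL=R.from_euler("xyz",[180,0,YAW],degrees=True)
def arc(th,rho=188,h=9,w=9.5): return l2w(135-rho*np.cos(th)+h*np.sin(th)+w,0,134+rho*np.sin(th)+h*np.cos(th))
E
python3 - <<'E'
from h import *
need(l2w(165,0,420),DL); need([455.7,-331,420])
E
```

```text
slide [ 348.  -226.7  -76.2] twist [ 0.006 -0.006  0.445] dist 422.0
slide [  0.4   0.6 -76. ] twist [0. 0. 0.] dist 76.0
```

>>> carry_out(
  rows=[
    {"slide":[0,0,-45],"twist":[0,0,0],"fingers":0},
    {"slide":[20,-13,-80],"twist":[0.006,-0.006,0.03],"fingers":0},
    {"slide":[75,-49,-80],"twist":[0.006,-0.006,0.1],"fingers":0},
    {"slide":[130,-85,-80],"twist":[0.006,-0.006,0.17],"fingers":0},
    {"slide":[185,-120,-78],"twist":[0.006,-0.006,0.24],"fingers":0},
    {"slide":[240,-156,-77],"twist":[0.006,-0.006,0.31],"fingers":0},
    {"slide":[295,-192,-76],"twist":[0.006,-0.006,0.38],"fingers":0},
    {"slide":[348,-227,-76],"twist":[0.006,-0.006,0.445],"fingers":0},
  ],
)

```text
t: 18.52
eef_pos: [687.2, -3.9, 415.0]
orientation: [-179.8, 0.5, -4.4]
force: [0.6, -1.5, 0.2]
gripper_width: 15.2
gripper_force: 0.0
```

```bash
python3 - <<'E'
from h import *
rebase(); sent([0,0,0])
need(l2w(165,0,395),DL); need(l2w(165,0,322),DL)
E
```

```text
t 18.52 cmd [687.2  -3.9 415. ] meas [687.2  -3.9 415. ] rot err deg [ 0.  0. -0.] F [ 0.6 -1.5  0.2] j [-10.  28.  55.   0.  97.  85.]
slide [  9.3 -11.5  19.9] twist [-0.004  0.009 -0.003] dist 25.0
slide [ 10.  -11.2  92.9] twist [-0.004  0.009 -0.003] dist 94.0
```

>>> carry_out(
  rows=[
    {"slide":[3,-4,0],"twist":[0,0,0],"fingers":0},
    {"slide":[3,-4,0],"twist":[0,0,0],"fingers":0},
  ],
)

```text
t: 18.77
eef_pos: [689.5, -1.8, 415.4]
orientation: [-179.8, 0.5, -4.2]
force: [-1.1, -0.2, 0.7]
gripper_width: 1.6
gripper_force: 0.0
```

```bash
python3 - <<'E'
from h import *
rebase(); sent([0,0,0])
need(l2w(165,0,322),DL)
E
```

```text
t 18.77 cmd [689.5  -1.8 415.4] meas [689.5  -1.8 415.4] rot err deg [ 0.  0. -0.] F [-1.1 -0.2  0.7] j [-9. 29. 55.  0. 97. 85.]
slide [ 7.8 -9.  93.3] twist [-0.003  0.009  0.001] dist 94.0
```

>>> carry_out(
  rows=[
    {"slide":[8,-9,2],"twist":[-0.003,0.009,0],"fingers":0},
    {"slide":[8,-9,30],"twist":[-0.003,0.009,0],"fingers":0},
    {"slide":[8,-9,60],"twist":[-0.003,0.009,0],"fingers":0},
    {"slide":[8,-9,85],"twist":[-0.003,0.009,0],"fingers":0},
    {"slide":[8,-9,93],"twist":[-0.003,0.009,0],"fingers":0},
    {"slide":[8,-9,93],"twist":[-0.003,0.009,0],"fingers":0},
    {"slide":[8,-9,93],"twist":[-0.003,0.009,0],"fingers":0},
  ],
)

```text
t: 19.65
eef_pos: [699.0, 6.4, 326.4]
orientation: [-180.0, -0.4, -4.3]
force: [0.6, -0.2, 1.5]
gripper_width: 0.4
gripper_force: 0.0
```

```bash
python3 - <<'E'
from h import *
rebase(); sent([0,0,0])
for th in(1.47,1.4,1.3,1.2,1.1,1.0): print(th,end=" "); need(arc(th))
E
```

```text
t 19.65 cmd [699.    6.4 326.4] meas [699.    6.4 326.4] rot err deg [0. 0. 0.] F [ 0.6 -0.2  1.5] j [-9. 31. 63.  0. 85. 86.]
1.47 slide [-32.4  -0.4   4.2] twist [0. 0. 0.] dist 33.0
1.4 slide [-45.6  -0.4   5.2] twist [0. 0. 0.] dist 46.0
1.3 slide [-64.1  -0.3   8.3] twist [0. 0. 0.] dist 65.0
1.2 slide [-82.3  -0.3  13.3] twist [0. 0. 0.] dist 83.0
1.1 slide [-99.8  -0.3  20. ] twist [0. 0. 0.] dist 102.0
1.0 slide [-116.6   -0.3   28.4] twist [0. 0. 0.] dist 120.0
```

>>> carry_out(
  rows=[
    {"slide":[-16,0,3],"twist":[0,0,0],"fingers":0},
    {"slide":[-28,0,4],"twist":[0,0,0],"fingers":0},
    {"slide":[-35,0,4.5],"twist":[0,0,0],"fingers":0},
    {"slide":[-45,0,5],"twist":[0,0,0],"fingers":0},
    {"slide":[-55,0,7],"twist":[0,0,0],"fingers":0},
    {"slide":[-64,0,8],"twist":[0,0,0],"fingers":0},
    {"slide":[-73,0,11],"twist":[0,0,0],"fingers":0},
    {"slide":[-82,0,13],"twist":[0,0,0],"fingers":0},
  ],
)

```text
t: 20.65
eef_pos: [615.8, 12.9, 310.9]
orientation: [-179.9, -0.2, -4.2]
force: [1.1, 0.0, 0.1]
gripper_width: 0.5
gripper_force: 0.4
```

```bash
cat > lid.py <<'E'
from h import *
cx,sx=np.cos(np.radians(YAW)),np.sin(np.radians(YAW))
p,d=cams.snapshot("scene"); c=cloud("scene",d); Q=c[d>0]
L=np.stack([(Q[:,0]-C[0])*cx+(Q[:,1]-C[1])*sx,-(Q[:,0]-C[0])*sx+(Q[:,1]-C[1])*cx,Q[:,2]],1)
# lid side bands of the frame
L=L[(abs(L[:,1])>88)&(abs(L[:,1])<106)&(L[:,0]>-120)&(L[:,0]<150)&(L[:,2]>136)&(L[:,2]<370)]
r=np.hypot(L[:,0]-135,L[:,2]-134); a=np.arctan2(L[:,2]-134,135-L[:,0]); m=(r>90)&(r<220)
print("lid raw angle (outer face) med/pct",np.median(a[m]).round(3),np.percentile(a[m],[10,90]).round(3),"n",m.sum(),"rmax",np.percentile(r,99.5).round())
s=get_state(); e=s["eef_pos"]; le=np.array([(e[0]-C[0])*cx+(e[1]-C[1])*sx,-(e[0]-C[0])*sx+(e[1]-C[1])*cx,e[2]]); print("t",s["t"],"tcp local",le.round(1),"F",s["force"].round(1))
E
python3 lid.py; python3 - <<'E'
from h import *
sent([-82,0,13])
for th in(1.2,1.1,1.0,.9,.8,.7): print(th,end=" "); need(arc(th))
E
```

```text
lid raw angle (outer face) med/pct 1.242 [1.223 1.278] n 830 rmax 222.0
t 20.7 tcp local [8.190e+01 2.000e-01 3.106e+02] F [-1.9 -0.1  1. ]
t 20.7 cmd [617.4  12.4 312.8] meas [614.3  13.2 310.6] rot err deg [ 0.  -0.4 -0. ] F [-1.9 -0.1  1. ] j [-9. 25. 77.  0. 78. 85.]
1.2 slide [-0.3 -0.3  0.3] twist [0. 0. 0.] dist 1.0
1.1 slide [-17.8  -0.3   7. ] twist [0. 0. 0.] dist 19.0
1.0 slide [-34.6  -0.3  15.4] twist [0. 0. 0.] dist 38.0
0.9 slide [-50.5  -0.3  25.5] twist [0. 0. 0.] dist 57.0
0.8 slide [-65.3  -0.2  37.1] twist [0. 0. 0.] dist 75.0
0.7 slide [-78.9  -0.2  50.2] twist [0. 0. 0.] dist 94.0
```

The lid is following, now at about 1.2 rad. I continue along the arc.

>>> carry_out(
  rows=[
    {"slide":[-9,0,3.5],"twist":[0,0,0],"fingers":0},
    {"slide":[-18,0,7],"twist":[0,0,0],"fingers":0},
    {"slide":[-26.5,0,11],"twist":[0,0,0],"fingers":0},
    {"slide":[-34.5,0,15.5],"twist":[0,0,0],"fingers":0},
    {"slide":[-42.5,0,20.5],"twist":[0,0,0],"fingers":0},
    {"slide":[-50.5,0,25.5],"twist":[0,0,0],"fingers":0},
    {"slide":[-58,0,31],"twist":[0,0,0],"fingers":0},
    {"slide":[-65,0,37],"twist":[0,0,0],"fingers":0},
  ],
)

```text
t: 21.7
eef_pos: [551.3, 17.7, 273.7]
orientation: [-180.0, -0.2, -4.2]
force: [0.5, -0.8, -0.2]
gripper_width: 0.8
gripper_force: 0.1
```

```bash
python3 lid.py; python3 - <<'E'
from h import *
sent([-65,0,37])
for th in(.8,.75,.7,.65,.6,.55,.5,.45,.4): print(th,end=" "); need(arc(th))
E
```

```text
lid raw angle (outer face) med/pct 0.843 [0.825 0.878] n 749 rmax 266.0
t 21.75 tcp local [1.710e+01 2.000e-01 2.727e+02] F [-2.2 -0.4 -0.5]
t 21.75 cmd [552.8  17.3 275.3] meas [549.7  18.  272.7] rot err deg [ 0.  -0.4 -0. ] F [-2.2 -0.4 -0.5] j [-10.  21.  89.   0.  69.  84.]
0.8 slide [-0.3 -0.2  0.1] twist [0. 0. 0.] dist 0.0
0.75 slide [-7.3 -0.2  6.5] twist [0. 0. 0.] dist 10.0
0.7 slide [-13.9  -0.2  13.2] twist [0. 0. 0.] dist 19.0
0.65 slide [-20.2  -0.2  20.2] twist [0. 0. 0.] dist 29.0
0.6 slide [-26.1  -0.2  27.5] twist [0. 0. 0.] dist 38.0
0.55 slide [-31.6  -0.2  35.1] twist [0. 0. 0.] dist 47.0
0.5 slide [-36.8  -0.2  43. ] twist [0. 0. 0.] dist 57.0
0.45 slide [-41.6  -0.2  51.1] twist [0. 0. 0.] dist 66.0
0.4 slide [-45.9  -0.2  59.4] twist [0. 0. 0.] dist 75.0
```

>>> carry_out(
  rows=[
    {"slide":[-7,0,6.5],"twist":[0,0,0],"fingers":0},
    {"slide":[-14,0,13],"twist":[0,0,0],"fingers":0},
    {"slide":[-20,0,20],"twist":[0,0,0],"fingers":0},
    {"slide":[-26,0,27.5],"twist":[0,0,0],"fingers":0},
    {"slide":[-31.5,0,35],"twist":[0,0,0],"fingers":0},
    {"slide":[-37,0,43],"twist":[0,0,0],"fingers":0},
    {"slide":[-41.5,0,51],"twist":[0,0,0],"fingers":0},
    {"slide":[-46,0,59.5],"twist":[0,0,0],"fingers":0},
  ],
)

```text
t: 22.75
eef_pos: [506.1, 21.1, 213.8]
orientation: [-180.0, -0.3, -4.2]
force: [0.4, 0.2, -0.5]
gripper_width: 0.2
gripper_force: 0.0
```

```bash
python3 lid.py; python3 - <<'E'
from h import *
sent([-46,0,59.5])
for th in(.4,.35,.3,.25,.2,.15,.1,.05,0): print(th,end=" "); need(arc(th))
E
```

```text
lid raw angle (outer face) med/pct 0.424 [0.406 0.462] n 573 rmax 270.0
t 22.8 tcp local [-28.2   0.3 212.7] F [-0.5  0.2 -0.7]
t 22.8 cmd [507.4  20.7 215.4] meas [504.5  21.4 212.7] rot err deg [ 0.  -0.4 -0. ] F [-0.5  0.2 -0.7] j [-10.  22. 100.   0.  58.  84.]
0.4 slide [ 0.1 -0.2 -0.1] twist [0. 0. 0.] dist 0.0
0.35 slide [-3.8 -0.1  8.5] twist [0. 0. 0.] dist 9.0
0.3 slide [-7.3 -0.1 17.2] twist [0. 0. 0.] dist 19.0
0.25 slide [-10.4  -0.1  26.1] twist [0. 0. 0.] dist 28.0
0.2 slide [-13.   -0.1  35.2] twist [0. 0. 0.] dist 37.0
0.15 slide [-15.1  -0.1  44.3] twist [0. 0. 0.] dist 47.0
0.1 slide [-16.8  -0.1  53.6] twist [0. 0. 0.] dist 56.0
0.05 slide [-18.   -0.1  62.9] twist [0. 0. 0.] dist 65.0
0 slide [-18.8  -0.1  72.3] twist [0. 0. 0.] dist 75.0
```

Slower from here on.

>>> carry_out(
  rows=[
    {"slide":[-3,0,6],"twist":[0,0,0],"fingers":0},
    {"slide":[-5,0,12],"twist":[0,0,0],"fingers":0},
    {"slide":[-7.5,0,18],"twist":[0,0,0],"fingers":0},
    {"slide":[-9.5,0,24],"twist":[0,0,0],"fingers":0},
    {"slide":[-11.5,0,30],"twist":[0,0,0],"fingers":0},
    {"slide":[-13,0,35],"twist":[0,0,0],"fingers":0},
    {"slide":[-14,0,40],"twist":[0,0,0],"fingers":0},
    {"slide":[-15,0,44],"twist":[0,0,0],"fingers":0},
  ],
)

```text
t: 23.8
eef_pos: [491.5, 22.2, 170.0]
orientation: [-180.0, -0.3, -4.2]
force: [0.1, 0.7, -0.2]
gripper_width: 0.2
gripper_force: 0.0
```

>>> carry_out(
  rows=[
    {"slide":[-0.5,0,3],"twist":[0,0,0],"fingers":0},
    {"slide":[-1,0,6],"twist":[0,0,0],"fingers":0},
    {"slide":[-1.5,0,9],"twist":[0,0,0],"fingers":0},
    {"slide":[-2,0,12],"twist":[0,0,0],"fingers":0},
    {"slide":[-2.5,0,14.5],"twist":[0,0,0],"fingers":0},
    {"slide":[-3,0,17],"twist":[0,0,0],"fingers":0},
    {"slide":[-3,0,19],"twist":[0,0,0],"fingers":0},
    {"slide":[-3,0,21],"twist":[0,0,0],"fingers":0},
  ],
)

```text
t: 24.8
eef_pos: [488.7, 22.5, 149.2]
orientation: [-180.0, -0.3, -4.2]
force: [1.3, 0.2, 0.1]
gripper_width: 0.5
gripper_force: 0.0
```

```bash
python3 lid.py
```

```text
lid raw angle (outer face) med/pct 0.072 [0.045 0.673] n 502 rmax 246.0
t 24.85 tcp local [-44.2   0.2 149. ] F [-0.4  0.6 -1.2]
```

>>> carry_out(
  rows=[
    {"slide":[0,0,1],"twist":[0,0,0],"fingers":0},
    {"slide":[0,0,2],"twist":[0,0,0],"fingers":0},
    {"slide":[0,0,3],"twist":[0,0,0],"fingers":0},
    {"slide":[0,0,4],"twist":[0,0,0],"fingers":0},
    {"slide":[0,0,4],"twist":[0,0,0],"fingers":0},
  ],
)

```text
t: 25.48
eef_pos: [488.7, 22.5, 145.2]
orientation: [-180.0, -0.3, -4.2]
force: [0.6, -0.5, 0.8]
gripper_width: 0.7
gripper_force: 0.0
```

>>> carry_out(
  rows=[
    {"slide":[0,0,1],"twist":[0,0,0],"fingers":0},
    {"slide":[0,0,2],"twist":[0,0,0],"fingers":0},
    {"slide":[0,0,2],"twist":[0,0,0],"fingers":0},
  ],
)

```text
t: 25.85
eef_pos: [488.7, 22.5, 143.4]
orientation: [-180.0, -0.3, -4.2]
force: [-0.3, 0.2, 2.6]
gripper_width: 0.7
gripper_force: 0.9
```

>>> carry_out(
  rows=[
    {"slide":[0,0,1],"twist":[0,0,0],"fingers":0},
    {"slide":[0,0,2],"twist":[0,0,0],"fingers":0},
    {"slide":[0,0,2],"twist":[0,0,0],"fingers":0},
  ],
)

```text
t: 26.22
eef_pos: [488.8, 22.5, 143.0]
orientation: [-180.0, -0.3, -4.2]
force: [-4.3, 0.3, 14.7]
gripper_width: 0.5
gripper_force: 7.7
```

```bash
python3 lid.py
```

```text
lid raw angle (outer face) med/pct 0.072 [0.045 0.643] n 519 rmax 241.0
t 26.275 tcp local [-43.9   0.2 143. ] F [-4.   1.  14.6]
```

Firm stop at z = 143 mm, so the lid is shut. I lift off and check.

>>> carry_out(
  rows=[
    {"slide":[0,0,-3],"twist":[0,0,0],"fingers":0},
    {"slide":[0,0,-15],"twist":[0,0,0],"fingers":0},
    {"slide":[0,0,-40],"twist":[0,0,0],"fingers":0},
    {"slide":[0,0,-80],"twist":[0,0,0],"fingers":0},
    {"slide":[0,0,-130],"twist":[0,0,0],"fingers":0},
    {"slide":[0,0,-150],"twist":[0,0,0],"fingers":0},
    {"slide":[0,0,-150],"twist":[0,0,0],"fingers":0},
    {"slide":[0,0,-150],"twist":[0,0,0],"fingers":0},
  ],
)

```text
t: 27.28
eef_pos: [487.1, 22.6, 290.3]
orientation: [-179.9, -0.1, -4.2]
force: [-1.0, -0.4, -0.2]
gripper_width: 0.3
gripper_force: 0.0
```

```bash
python3 lid.py; python3 - <<'E'
from h import *
p,d=cams.snapshot("scene"); c=cloud("scene",d); cv2.imwrite("pics/end.png",cv2.resize(p[100:330,60:440],None,fx=2,fy=2)[...,::-1])
cx,sx=np.cos(np.radians(YAW)),np.sin(np.radians(YAW)); Q=c[d>0]
L=np.stack([(Q[:,0]-C[0])*cx+(Q[:,1]-C[1])*sx,-(Q[:,0]-C[0])*sx+(Q[:,1]-C[1])*cx,Q[:,2]],1)
for x in(-80,-60,0,60,120):
    s=L[(abs(L[:,0]-x)<8)&(abs(L[:,1])>90)&(abs(L[:,1])<106)&(L[:,2]>120)&(L[:,2]<200)]; print(x,len(s),np.median(s[:,2]).round(1))
E
```

```text
lid raw angle (outer face) med/pct 0.062 [0.045 0.091] n 363 rmax 298.0
t 27.325 tcp local [-4.580e+01  2.000e-01  2.899e+02] F [-0.   0.3 -0. ]
-80 36 143.2
-60 38 143.4
0 45 143.3
60 51 143.4
120 54 143.2
```

View pics/end.png

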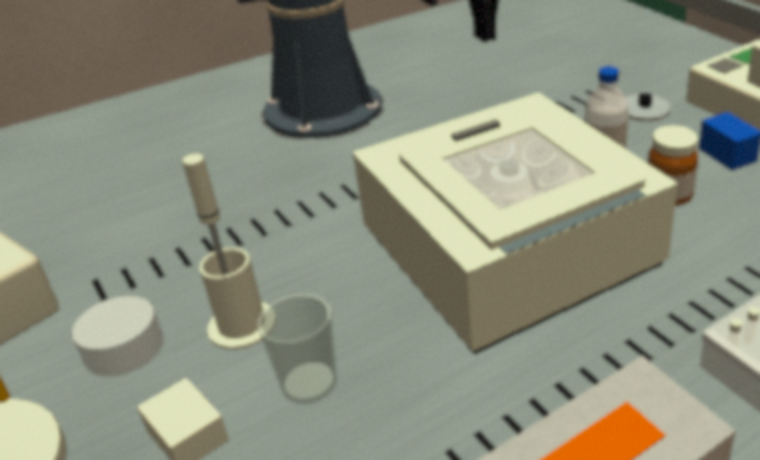

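The lid lies level at 143 mm from hinge to free edge (crop (530,170)). The brush stands in its pot at (230,260), and the bystanders are where they were.

```bash
python3 -c "
from plant import robot
print(robot.job_done())"
```

```text
the job is handed in; nothing more can be done
None
```

I scrubbed the open pocket three times to its floor, stood the brush bristles-down back in its pot, closed the centrifuge lid fully and gently, and handed the job in at about 27 s.

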